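# Find the balance point of a welded strut

### The arm

A 7-joint arm with a two-finger parallel gripper is mounted at the origin on the work surface. World frame = base frame: x ahead of the robot, y to its left, z up, the work surface at z = 0. Lengths are in m, angles in rad, forces in N, time in s.
With the tool pointing down it reaches from about 0.4 to 0.85 m from the base axis. Payload 6.9 kg.
Tool frame: the origin (TCP) lies midway between the tips of the shut fingers; the grasp point (between the pads) lies 19 mm behind it; z points along the fingers, y is the direction in which the jaws open and shut (so a half turn about z gives the same grasp; the last joint's range is limited). The gripper opens to 85 mm and grips with 20 to 120 N. Pads are 22 mm wide; open, the fingers measure 114 mm over their backs; the gripper's body (76 mm by 85 mm) begins 54 mm behind the grasp point. The pads swing forward as they close: fully open they stand 13 mm farther back than shut.
Start: joints at [1.383, 0.507, -0.238, 1.5, 0.126, 1.149, -0.155], TCP at [0.18, -0.598, 0.201] pointing down, gripper open.
Joint ranges: [-3.08, 3.08], [-0.24, 2.05], [-1.43, 1.35], [0, 2.5], [-1.52, 4.66], [0.17, 1.96], [-2.89, 2.89]. Speed limits (rad/s): [2.39, 2.39, 3.14, 3.14, 3.14, 3.14, 3.14].

### API

Orientations are given as [roll, pitch, yaw] about the fixed x, y, z axes, in that order (R = Rz(yaw) Ry(pitch) Rx(roll)).
In Python, from bench import readout, cams, sign_off gives the robot as it stands.
- The arm moves only by the tool apply_moves, never from a script. Its argument "moves" is text: rows parted by semicolons, each of 7 numbers parted by spaces: the shift along the world's x, y, z each as a share of 0.04 m, from -1 to 1, then the turn, a rotation vector about the world's x, y, z each as a share of 90 degrees, from -1 to 1, then the opening, from -1 (shut) to 1 (fully open). A call has 1 to 20 rows; each row shifts and turns the commanded pose from where the row before left it; what a row does not reach is not made up. A row lasts 1/10 s, in which the tool goes at most 50 mm and 8.59 degrees, less where a joint would pass 70% of its speed; a pose out of reach is approached as far as the arm can. A call with a number of a shift or a turn outside -1 to 1 is refused whole. A call with a gripper value outside its range is refused whole. The fingers move at their own pace and stop on an object; "grip_force" is the grip in N (left out, the last holds). Time passes only in rows, so rows that do not move let the fingers close. It gives the time, the measured TCP pose, the force and the opening at its end, in the units of the state.
- readout.state(): the state, without advancing time (a new reading comes with each control period).
- cams.read_camera(name): name is "side" or "top" or "wrist"; returns a dict with "image" (480x640x3 uint8, blue, green, red), "fx", "fy", "cx", "cy" (pixels), "distortion" ([k1, k2, p1, p2, k3] as OpenCV has them; the pictures are not rectified), "extrinsics" (4x4, takes a point from camera to world coordinates); the wrist camera has in their place "tool_from_camera" (4x4, takes a point from camera to tool coordinates, whose origin is the TCP and whose axes are the flange's). Camera axes: x right, y down, z forward; pixel columns grow to the right and rows downward; lengths in m; the calibration is good to about 2 mm. A picture is of the moment at which its call begins: read the wrist's pose just before it. There is no depth.
- sign_off(): hands the job in, once; it reports no verdict.
The state is a dict: "time": time; "joint_pos": joint angles; "dq": joint speeds; "tau": joint torques, N m; "ee_pos": TCP position; "ee_rot": TCP orientation; "ft_force": force on the tool from outside, world axes, zero at the start; "torque": the same for the moment, N m; "gripper_width": finger opening in m.
Only numpy, scipy, OpenCV 4.12 (cv2) and the standard library are available. Lean on these libraries where they do the work, as an engineer would, in place of code of your own. Each camera call takes 0.05 s, during which the arm holds its last target. There are 200 camera calls.

### The job

The square-tube strut lies across the edge of the stand, heavy end down on its stop. Without lifting it off the edge, slide it lengthwise over the edge, feeling for the point where it balances, and let go of it so that it stays level on the edge alone, clear of both stops and square across. Be gentle: do not press the strut hard on the edge, and leave the other things on the bench where they are.

Things in the scene. Friction and masses are not known exactly. Their poses are not given: they have to be found in the camera images.
- strut: Loose square tube 400 long (x), 30 wide, 30 high, with a lug plate 40 x 6 x 30 high on top at x = 158 to 198. Origin: middle of the underside, z up. A slug fixed out of sight inside puts the centre of mass up to 60 mm either side of mid-length, at mid-width; mass 0.5 to 0.65 kg. At the start mid-length is 60 to 75 mm from the edge, so it tips down 5 degrees to that side.
- stand: Fixed: foot 120 (x) x 100 (y) x 10 high, on it an upright plate 10 thick (x), 80 long (y); its flat top edge, along y, is 70 mm above the bench. Origin: middle of the foot's underside. The strut lies along the stand's x; it balances only with its centre of mass above the 10 mm wide flat of the edge.
- edge (a point): Centre of the stand's top edge, 70 mm above the bench; axes as the stand's.
- stops: Two fixed posts that catch a tipping strut, 12 (x) x 50 (y), tops 58 mm above the bench, at x = -140 and +140 from the origin, which with the axes is the same as the stand's. A strut level on the edge clears them by 12 mm.
- coupling: Bystander: loose steel pipe coupling, ring 60 mm outside diameter, 35 mm high, standing on the bench. Origin: centre of the underside.
- bracket: Bystander: loose steel angle bracket 90 x 50 mm, upright leg 53 mm high. Origin: centre of the underside.
- hammer: Bystander: loose hammer lying on the bench, along its x.
Things that resemble listed ones, but are neither listed nor needed, are in the scene too. Of the things that look like the stand, the smallest one is meant.

How it is judged:
At the end, for the whole second after the job is handed in: The strut, released and at rest but for a slight fading rock (under 20 mm/s and 0.2 rad/s), balances on the stand's edge alone, clear of both stops: underside at edge height within 4 mm, level within 2.3 degrees, within 10 degrees of square to the edge (angle between strut's own z axis and vertical below 0.04 rad and z of strut in the frame of edge between -0.004 and 0.004 m and contact force between strut and stand above 1 N and contact force between strut and stops below 0.05 N and angle between the x axis of strut and the x axis of stand, either way round below 0.17 rad and linear speed of strut below 0.02 m/s and angular speed of strut below 0.2 rad/s); the robot touches nothing.
It fails at once if the strut is lifted off the edge (gap over 6 mm) (z of edge in the frame of strut below -0.006 m).
It fails at once if the strut is pressed on the stand with more than 35 N (contact force between strut and stand above 35 N).
It fails at once if a bystander is moved by more than 20 mm (distance of any of coupling, bracket, hammer from where it was at the start of the episode above 0.02 m).
It also fails if it takes over 72 s, if anything falls off the work surface, if the arm or the gripper's body presses on something with over 40 N, if the wrist force passes 120 N, or if a joint passes its speed limit or range.

## Working session

There is one attempt and no reset: what is moved stays moved. The work goes in short steps, Python scripts to look and compute and a tool call to move; the robot and the scene stay as the last step left them, time stands still between calls to the robot, and variables do not carry over. Pictures are saved under pics/ and viewed, about 8 in all and at most 12, crops included, and the job is handed in when it is done.

Besides the shell and the picture viewer there is one more tool, called after "Emit:" as a command line: name --argument value ..., lists and objects as JSON in quotes. apply_moves: Moves the arm, as the interface text tells. Its arguments: {"type":"object","properties":{"moves":{"type":"string"},"grip_force":{"type":"number"}},"required":["moves"]}

```bash
mkdir -p pics; cat > h.py <<'E'
import numpy as np, cv2, pickle
from bench import readout, cams, sign_off
def grab(n,name):
    s=readout.state(); d=cams.read_camera(n); cv2.imwrite(f'pics/{name}.png',d['image']); d['state']=s
    pickle.dump(d,open(f'pics/{name}.pkl','wb')); return d
def load(name): return pickle.load(open(f'pics/{name}.pkl','rb'))
def K(d): return np.array([[d['fx'],0,d['cx']],[0,d['fy'],d['cy']],[0,0,1]])
def ray(d,uv):
    p=cv2.undistortPoints(np.array(uv,float).reshape(-1,1,2),K(d),np.array(d['distortion'])).reshape(-1,2)
    v=np.c_[p,np.ones(len(p))]; E=np.array(d['extrinsics']); return E[:3,3],v@E[:3,:3].T
def plane(d,uv,z):
    o,v=ray(d,uv); return o+v*((z-o[2])/v[:,2])[:,None]
def proj(d,P):
    E=np.linalg.inv(d['extrinsics']); r,_=cv2.Rodrigues(E[:3,:3])
    return cv2.projectPoints(np.array(P,float),r,E[:3,3],K(d),np.array(d['distortion']))[0].reshape(-1,2)
def tri(ds,uvs):
    A=np.zeros((3,3));b=np.zeros(3)
    for d,uv in zip(ds,uvs):
        o,v=ray(d,[uv]); v=v[0]/np.linalg.norm(v[0]); M=np.eye(3)-np.outer(v,v); A+=M;b+=M@o
    return np.linalg.solve(A,b)
E
python3 - <<'E'
from h import *
for n in('top','side'):
    d=grab(n,n+'0'); print(n,d['fx'],d['cx'],d['cy'],np.round(d['extrinsics'],3).tolist())
print(readout.state())
E
```

```text
top 513.3517604628215 321.78767532488456 238.0759727831614 [[0.01, -0.985, 0.171, 0.373], [-1.0, -0.012, -0.013, -0.029], [0.015, -0.171, -0.985, 1.102], [0.0, 0.0, 0.0, 1.0]]
side 537.2401497612148 319.48691587213995 245.41610412348206 [[-0.989, -0.112, 0.099, 0.424], [-0.148, 0.689, -0.71, 0.812], [0.011, -0.716, -0.698, 0.911], [0.0, 0.0, 0.0, 1.0]]
{'time': 0.1, 'joint_pos': array([ 1.38350083,  0.50823683, -0.2375032 ,  1.50097801,  0.12570961,
        1.14890512, -0.15480433]), 'dq': array([-0.00064187, -0.00248468, -0.00114799, -0.00066118,  0.00019605,
       -0.00110783,  0.0006099 ]), 'tau': array([-4.59064875e-03, -6.21824312e+01, -2.19502620e+00, -2.50194347e+01,
        1.22769875e-02,  7.91129685e-03, -2.00993202e-05]), 'ee_pos': array([ 0.18016912, -0.59797794,  0.20054511]), 'ee_rot': array([-3.14005307e+00,  4.84421813e-05,  2.92775847e-01]), 'ft_force': array([ 0.6661069 , -0.71941441,  0.71555571]), 'torque': array([-0.01880854,  0.03110005, -0.0203714 ]), 'gripper_width': 0.08555752280393028}
```

View pics/top0.png

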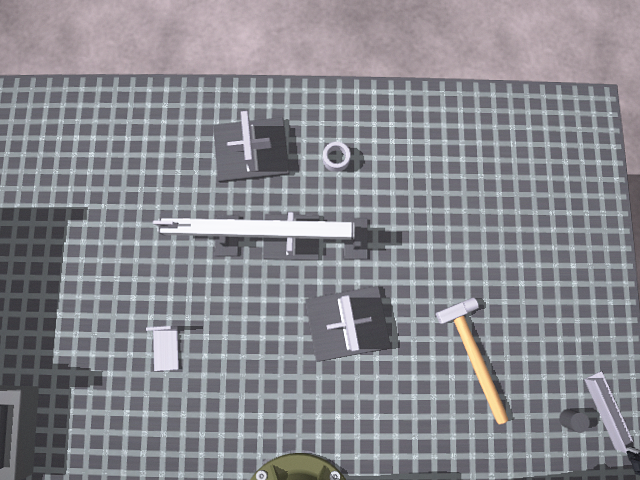

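View pics/side0.png

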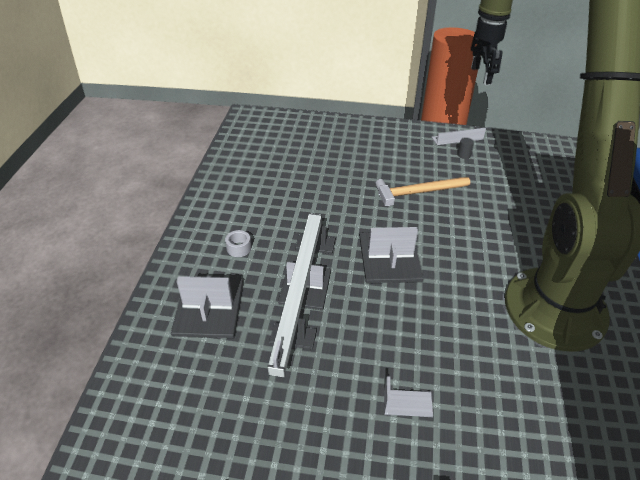

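The top view shows three stand-like things at about (253,148), (292,233) and (350,322). The middle one is smallest and carries the strut, which runs from (153,224) to (353,230) with its lug at the left (world +y). I'll confirm that with one enlarged crop and measure from it.

```bash
python3 - <<'E'
from h import *
t=load('top0');s=load('side0')
a=cv2.resize(t['image'][200:270,140:410],None,fx=2.9,fy=2.9,interpolation=cv2.INTER_CUBIC)
b=cv2.resize(s['image'][205:385,250:350],None,fx=2.1,fy=2.1,interpolation=cv2.INTER_CUBIC)
c=np.zeros((a.shape[0]+b.shape[0],a.shape[1],3),np.uint8);c[:a.shape[0]]=a;c[a.shape[0]:,:b.shape[1]]=b
cv2.imwrite('pics/crop.png',c);print(c.shape)
for d,n in((t,'t'),(s,'s')):
    g=cv2.cvtColor(d['image'],cv2.COLOR_BGR2HSV);m=((g[...,2]>205)&(g[...,1]<40)).astype(np.uint8)
    k,l,st,ce=cv2.connectedComponentsWithStats(m)
    for i in np.argsort(-st[1:,4])[:3]+1:
        print(n,st[i],ce[i],cv2.boxPoints(cv2.minAreaRect(np.argwhere(l==i)[:,::-1].astype(np.float32))).round(1).tolist())
E
```

```text
(581, 783, 3)
t [ 153  213  199   24 2779] [259.41237855 226.93450882] [[152.6999969482422, 232.10000610351562], [153.3000030517578, 209.8000030517578], [351.3999938964844, 214.39999389648438], [350.8999938964844, 236.6999969482422]]
t [146 326  32  45 992] [164.49798387 348.58971774] [[145.8000030517578, 327.1000061035156], [175.6999969482422, 325.5], [178.10000610351562, 368.8999938964844], [148.3000030517578, 370.6000061035156]]
t [327 296  32  55 672] [346.4389881  323.30505952] [[321.79998779296875, 299.8999938964844], [348.20001220703125, 295.0], [358.20001220703125, 349.20001220703125], [331.79998779296875, 354.1000061035156]]
s [   59     0   359   106 31593] [247.77295603  45.297376  ] [[59.0, 0.0], [417.0, 0.0], [417.0, 105.0], [59.0, 105.0]]
s [ 270  215   51  152 1898] [296.29768177 285.89041096] [[267.29998779296875, 363.29998779296875], [304.3999938964844, 212.1999969482422], [320.29998779296875, 216.10000610351562], [283.20001220703125, 367.20001220703125]]
s [369 255  21   3  58] [378.98275862 256.05172414] [[369.0, 257.0], [369.0, 255.0], [389.0, 255.0], [389.0, 257.0]]
```

View pics/crop.png

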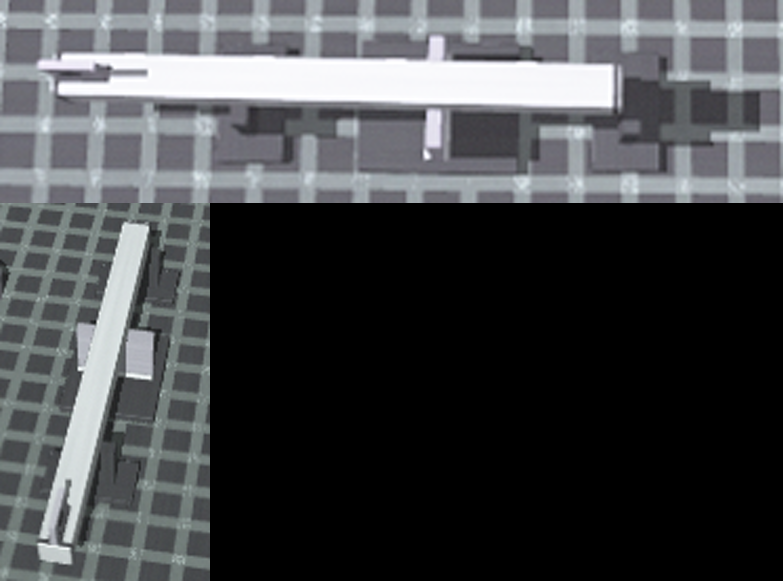

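The crop confirms it: the middle stand carries the strut, which has its lug at the +y end. The upright's top edge runs from about (290,212) to (290,252) in top-view pixels.

```bash
python3 - <<'E'
from h import *
t=load('top0');s=load('side0')
C=lambda *p:[(x/2.9+140,y/2.9+200) for x,y in p]
S=lambda *p:[(x/2.1+250,(y-203)/2.1+205) for x,y in p]
# edge ends (top of plate): centre
e=plane(t,C((436,36),(433,152)),.07);print('edge top',e.round(4),e.mean(0).round(4),np.linalg.norm(e[0]-e[1]))
ang=lambda v:np.degrees(np.arctan2(v[1],v[0]))
print('edge dir',ang(e[0]-e[1]))
# far -y end is up: underside z ~70+sin5*~135 -> top ~ .112 ; +y end: ~.070-.023+.03
tr=plane(t,C((614,65),(614,109)),.112);tl=plane(t,C((58,52),(58,97)),.077)
print('−y end top',tr.round(4));print('+y end top',tl.round(4));a,b=tr.mean(0),tl.mean(0);print('len',np.linalg.norm(a-b),'dir',ang(b-a),'mid',((a+b)/2).round(4))
# side: ends of top face
q=plane(s,S((123,224),(150,224)),.112);q2=plane(s,S((39,543),(72,546)),.077)
print('side −y',q.round(4),'+y',q2.round(4))
ee=plane(s,S((78,323),(154,329)),.07);print('side edge far/near',ee.round(4))
for z in(.0,):
  for c in((253,148),(350,322)):print(plane(t,[c],.07).round(3))
E
```

```text
edge top [[0.6046 0.0231 0.07  ]
 [0.5215 0.0235 0.07  ]] [0.563  0.0233 0.07  ] 0.08312808565789616
edge dir -0.2650875907696839
−y end top [[ 0.5766 -0.1003  0.112 ]
 [ 0.5462 -0.1003  0.112 ]]
+y end top [[0.5882 0.2892 0.077 ]
 [0.556  0.2871 0.077 ]]
len 0.39019167866967464 dir 88.42112595846561 mid [0.5668 0.094  0.0945]
side −y [[ 0.5759 -0.0947  0.112 ]
 [ 0.5472 -0.0994  0.112 ]] +y [[0.5861 0.2907 0.077 ]
 [0.5574 0.2891 0.077 ]]
side edge far/near [[0.6045 0.019  0.07  ]
 [0.5255 0.0149 0.07  ]]
[[0.743 0.105 0.07 ]]
[[ 0.383 -0.1    0.07 ]]
```

Emit:
apply_moves --moves "0.48 0.85 0 0 0 0.04 1;0.48 0.85 0 0 0 0.04 1;0.48 0.85 0 0 0 0.04 1;0.48 0.85 0 0 0 0.04 1;0.48 0.85 0 0 0 0.04 1;0.48 0.85 0 0 0 0.04 1;0.48 0.85 0 0 0 0.04 1;0.48 0.85 0 0 0 0.04 1;0.48 0.85 0 0 0 0.04 1;0.48 0.85 0 0 0 0.04 1;0.48 0.85 0 0 0 0.04 1;0.48 0.85 0 0 0 0.04 1;0.48 0.85 0 0 0 0.04 1;0.48 0.85 0 0 0 0.04 1;0.48 0.85 0 0 0 0.04 1;0.48 0.85 0 0 0 0.04 1;0.48 0.85 0 0 0 0.04 1;0.48 0.85 0 0 0 0.04 1;0.48 0.85 0 0 0 0.04 1;0.48 0.85 0 0 0 0.04 1" --grip_force 20

```text
time: 2.1
ee_pos: [0.5648, 0.0828, 0.2009]
ee_rot: [-3.141, 0.0, 1.552]
ft_force: [0.7, -0.4, -0.3]
gripper_width: 0.0854
```

Emit:
apply_moves --moves "0 0 0 -0.0556 0 0 1;0 0 0 0 0 0 1;0 0 0 0 0 0 1;0 0 0 0 0 0 1"

```text
time: 2.5
ee_pos: [0.5642, 0.0798, 0.2011]
ee_rot: [3.14, 0.087, 1.547]
ft_force: [0.5, 0.0, -0.6]
gripper_width: 0.0857
```

```bash
python3 - <<'E'
from h import *
for i in range(3):
    d=grab('wrist','w0');s=d['state']
    print({k:np.round(s[k],4).tolist() for k in('time','ee_pos','ee_rot','ft_force','torque')})
print(d['fx'],np.round(d['tool_from_camera'],3).tolist())
E
```

```text
{'time': 2.5, 'ee_pos': [0.5642, 0.0798, 0.2011], 'ee_rot': [3.1403, 0.0874, 1.547], 'ft_force': [0.5365, 0.0322, -0.5795], 'torque': [0.1134, 0.0186, -0.0596]}
{'time': 2.55, 'ee_pos': [0.5643, 0.0795, 0.2012], 'ee_rot': [3.14, 0.0875, 1.5464], 'ft_force': [0.4892, 0.0945, 0.1535], 'torque': [0.0666, -0.0061, 0.0087]}
{'time': 2.6, 'ee_pos': [0.5644, 0.0795, 0.2013], 'ee_rot': [3.1397, 0.0875, 1.5462], 'ft_force': [0.4139, 0.0613, -0.863], 'torque': [0.0647, -0.0099, -0.0041]}
343.6902376666249 [[0.0, -0.961, -0.277, 0.071], [1.0, 0.0, 0.0, 0.001], [-0.0, -0.277, 0.961, -0.172], [0.0, 0.0, 0.0, 1.0]]
```

View pics/w0.png

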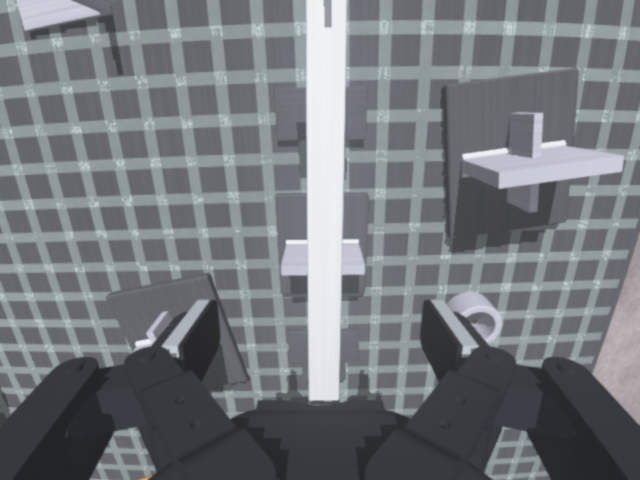

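The wrist view shows the strut centred at columns 325–326 between the jaws (at about 210 and 430). The edge is at rows 240–275, columns 282–365, and the bystanders are well clear.

```bash
cat >> h.py <<'E'
from scipy.spatial.transform import Rotation as R
def wext(d):
    s=d['state'];T=np.eye(4);T[:3,:3]=R.from_euler('xyz',s['ee_rot']).as_matrix();T[:3,3]=s['ee_pos']
    d['extrinsics']=T@np.array(d['tool_from_camera']);return d
def ft(n=6):
    F=[];M=[]
    for i in range(n):
        s=readout.state();F.append(s['ft_force']);M.append(s['torque']);cams.read_camera('wrist')
    return np.mean(F,0),np.mean(M,0),s
E
python3 - <<'E'
from h import *
d=wext(load('w0'))
print('edge',plane(d,[(286,241),(360,241),(282,274),(365,274)],.07).round(4).tolist())
g=d['image'].min(2)
for r,z in((100,.082),(300,.103),(380,.11)):
    c=np.where(g[r,300:352]>225)[0]+300; print(r,c.min(),c.max(),plane(d,[(c.min(),r),(c.max(),r)],z).round(4).tolist())
print(ft())
E
```

```text
edge [[0.5338, 0.0537, 0.07], [0.6021, 0.052, 0.07], [0.528, 0.0201, 0.07], [0.6075, 0.0181, 0.07]]
100 308 343 [[0.5588, 0.1739, 0.082], [0.5858, 0.1733, 0.082]]
300 309 338 [[0.5544, 0.0103, 0.103], [0.5799, 0.0096, 0.103]]
380 311 332 [[0.5535, -0.0736, 0.11], [0.5735, -0.0741, 0.11]]
(array([-0.12410223,  0.12422091,  0.00795688]), array([ 0.09399377, -0.01026736,  0.00183139]), {'time': 2.9, 'joint_pos': array([ 0.19440188,  0.48983952, -0.68760394,  1.63215916,  0.41356311,
        1.18938053, -0.63011731]), 'dq': array([-0.00770622,  0.00243814, -0.00168583, -0.00237787,  0.00138206,
        0.00077999, -0.00209727]), 'tau': array([ 1.67357158e-01, -5.53325701e+01, -7.21100047e+00, -2.35087037e+01,
        3.83792315e-01,  2.78878016e-01,  4.10610708e-03]), 'ee_pos': array([0.5643831 , 0.08112183, 0.20137432]), 'ee_rot': array([3.13962847, 0.08724493, 1.54850673]), 'ft_force': array([ 0.46404217, -0.62231961,  0.60425286]), 'torque': array([ 0.1233007 , -0.01960695, -0.01466225]), 'gripper_width': 0.08549838992928112})
```

Emit:
apply_moves --moves "0.1 0 -0.8 0 0 0 1;0 0 -0.8 0 0 0 1;0 0 -0.8 0 0 0 1;0 0 -0.6 0 0 0 1;0 0 -0.25 0 0 0 1;0 0 0 0 0 0 1;0 0 0 0 0 0 1;0 0 0 0 0 0 1"

```text
time: 3.75
ee_pos: [0.5693, 0.082, 0.0727]
ee_rot: [3.137, 0.087, 1.549]
ft_force: [-0.3, 0.4, 0.1]
gripper_width: 0.0854
```

```bash
python3 - <<'E'
from h import *
F,M,s=ft(6);print(F.round(2),M.round(3),s['ee_pos'].round(4),s['ee_rot'].round(4),s['time'])
E
```

```text
[0.16 0.07 0.21] [0.094 0.019 0.001] [0.5687 0.0816 0.0719] [3.1387 0.0872 1.5491] 4.0
```

Emit:
apply_moves --moves "0 0 0 0 0 0 -1;0 0 0 0 0 0 -1;0 0 0 0 0 0 -1;0 0 0 0 0 0 -1;0 0 0 0 0 0 -1;0 0 0 0 0 0 -1;0 0 0 0 0 0 -1;0 0 0 0 0 0 -1;0 0 0 0 0 0 -1;0 0 0 0 0 0 -1" --grip_force 60

```text
time: 5.05
ee_pos: [0.5684, 0.0816, 0.0713]
ee_rot: [3.14, 0.087, 1.549]
ft_force: [0.5, 0.5, 0.5]
gripper_width: 0.0003
```

```bash
python3 - <<'E'
from h import *
F,M,s=ft(6);print(F.round(2),M.round(3),s['ee_pos'].round(4),s['ee_rot'].round(4),s['time'],s['gripper_width'])
E
```

```text
[ 0.11 -0.2  -0.07] [ 0.07  -0.011  0.01 ] [0.5683 0.0816 0.0713] [3.1398 0.0873 1.5494] 5.3 5.055271034726839e-05
```

```bash
python3 - <<'E'
from h import *
w=grab('wrist','w1')['image'];t=grab('side','s1')['image']
c=np.hstack([cv2.resize(w,(480,360)),cv2.resize(t[190:390,230:400],(306,360))]);cv2.imwrite('pics/v5.png',c)
E
```

```text
(no output)
```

View pics/v5.png

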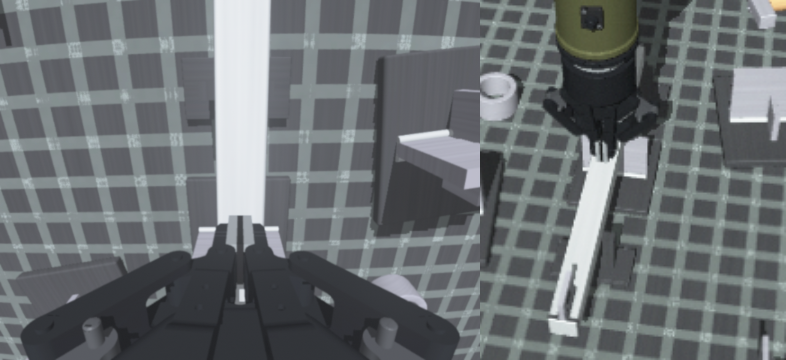

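```bash
python3 - <<'E'
from h import *
s=load('s1');w=wext(load('w1'));p=s['state']['ee_pos'];print(p,s['state']['ee_rot'],s['state']['gripper_width'])
print('side px TCP',proj(s,[p]),'wrist px TCP',proj(w,[p]))
t0=load('top0');s0=load('side0')
# strut ends by triangulation (top-face corners)
C=lambda x,y:(x/2.9+140,y/2.9+200)
S=lambda x,y:(x/2.1+250,(y-203)/2.1+205)
for a,b in((C(614,65),S(123,224)),(C(614,109),S(150,224)),(C(58,52),S(39,543)),(C(58,97),S(72,546)),(C(436,36),S(78,323)),(C(433,152),S(154,329))):print(tri([t0,s0],[a,b]).round(4))
c=np.hstack([cv2.resize(s['image'][240:310,260:350],(500,389),interpolation=2)]);i=c
E
python3 - <<'E'
from h import *
s=load('s1');t=grab('top','t1')
a=cv2.resize(s['image'][225:300,255:345],(480,400),interpolation=2);b=cv2.resize(t['image'][195:270,220:280],(320,400),interpolation=2)
cv2.imwrite('pics/v6.png',np.hstack([a,b]))
E
```

```text
[0.56838034 0.0816131  0.0712698 ] [3.13974684 0.08725607 1.54932763] -0.00012713632197860691
side px TCP [[298.40657291 285.07233777]] wrist px TCP [[317.8994142  280.89959356]]
[ 0.5773 -0.1006  0.1069]
[ 0.5469 -0.1004  0.1111]
[0.5875 0.2896 0.0756]
[0.5571 0.2878 0.0749]
[0.6036 0.0229 0.0741]
[0.5224 0.023  0.0782]
```

View pics/v6.png

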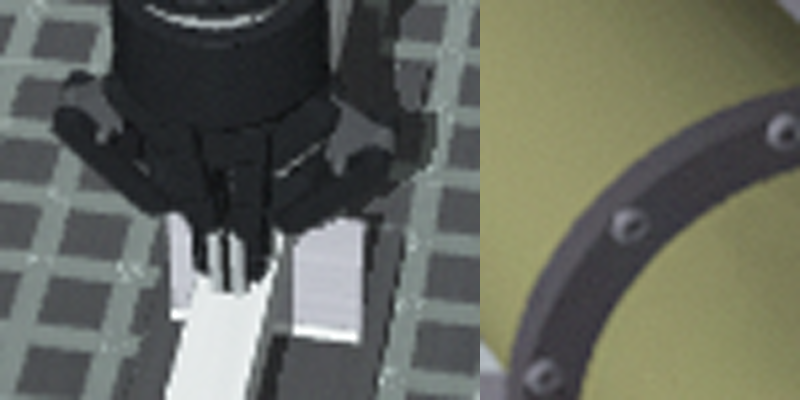

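```bash
python3 - <<'E'
from h import *
s=load('s1');w=wext(load('w1'));p=s['state']['ee_pos'];Rm=R.from_euler('xyz',s['state']['ee_rot']).as_matrix()
for b in(0,.005,.01,.015,.02,.025,.03):
    q=p-b*Rm[:,2]; print(b,q.round(4),proj(s,[q]).round(1),proj(w,[q]).round(1))
# strut side boundary columns in wrist view, per row -> subpixel by gradient; width vs distance gives height
g=cv2.cvtColor(w['image'],cv2.COLOR_BGR2GRAY).astype(float)
for r in(20,80,140,200,250):
    x=g[r,270:380];d=np.diff(x);a,b=270+np.argmax(d)+.5,270+np.argmin(d)+.5
    for z in(.1,.085,.07):
        P=plane(w,[(a,r),(b,r)],z);print(r,a,b,z,P[0].round(4),'w',np.linalg.norm(P[0]-P[1]).round(4))
cv2.imwrite('pics/v7.png',cv2.resize(w['image'][230:430,200:440],(720,600),interpolation=2))
E
```

```text
0 [0.5684 0.0816 0.0713] [[298.4 285.1]] [[317.9 280.9]]
0.005 [0.5684 0.082  0.0763] [[298.3 283.6]] [[317.9 284.5]]
0.01 [0.5684 0.0825 0.0812] [[298.3 282.2]] [[317.8 288.4]]
0.015 [0.5684 0.0829 0.0862] [[298.2 280.7]] [[317.7 292.4]]
0.02 [0.5684 0.0834 0.0912] [[298.1 279.3]] [[317.7 296.7]]
0.025 [0.5684 0.0838 0.0962] [[298.  277.8]] [[317.6 301.2]]
0.03 [0.5684 0.0842 0.1012] [[297.9 276.3]] [[317.6 306. ]]
20 284.5 359.5 0.1 [0.5595 0.1977 0.1   ] w 0.0261
20 284.5 359.5 0.085 [0.5583 0.2011 0.085 ] w 0.0289
20 284.5 359.5 0.07 [0.557  0.2045 0.07  ] w 0.0318
80 285.5 358.5 0.1 [0.5589 0.1782 0.1   ] w 0.0266
80 285.5 358.5 0.085 [0.5576 0.1795 0.085 ] w 0.0295
80 285.5 358.5 0.07 [0.5563 0.1807 0.07  ] w 0.0324
140 286.5 356.5 0.1 [0.5582 0.157  0.1   ] w 0.0268
140 286.5 356.5 0.085 [0.5568 0.1559 0.085 ] w 0.0298
140 286.5 356.5 0.07 [0.5554 0.1548 0.07  ] w 0.0327
200 287.5 354.5 0.1 [0.5573 0.1334 0.1   ] w 0.0272
200 287.5 354.5 0.085 [0.5558 0.1298 0.085 ] w 0.0302
200 287.5 354.5 0.07 [0.5543 0.1261 0.07  ] w 0.0332
250 288.5 352.5 0.1 [0.5566 0.1115 0.1   ] w 0.0274
250 288.5 352.5 0.085 [0.555  0.1054 0.085 ] w 0.0305
250 288.5 352.5 0.07 [0.5534 0.0994 0.07  ] w 0.0335
```

View pics/v7.png

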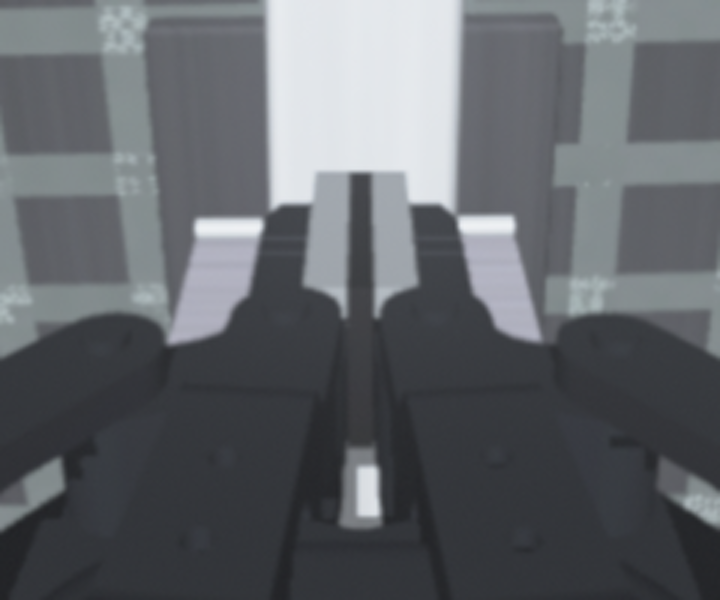

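Picture 7 shows the shut pads resting over the strut's top, so they closed above it. The tips sit about 8 mm behind the TCP, and further back when open. I'll raise, reopen, go lower and grip again.

Emit:
apply_moves --moves "0 0 0.5 0 0 0 -1;0 0 0.5 0 0 0 -1;0 0 0 0 0 0 1;0 0 0 0 0 0 1;0 0 0 0 0 0 1;0 0 0 0 0 0 1;0 0 0 0 0 0 1;0 0 0 0 0 0 1;0 0 0 0 0 0 1;0 0 0 0 0 0 1"

```text
time: 6.5
ee_pos: [0.5683, 0.0816, 0.1112]
ee_rot: [3.14, 0.087, 1.549]
ft_force: [-0.5, -0.0, -0.1]
gripper_width: 0.0855
```

Emit:
apply_moves --moves "0 0 -0.45 0 0 0 1;0 0 -0.45 0 0 0 1;0 0 -0.4 0 0 0 1;0 0 0 0 0 0 1;0 0 0 0 0 0 1;0 0 0 0 0 0 1"

```text
time: 7.1
ee_pos: [0.5689, 0.0819, 0.0602]
ee_rot: [3.139, 0.087, 1.549]
ft_force: [-0.3, 0.9, -1.0]
gripper_width: 0.0854
```

Emit:
apply_moves --moves "0 0 0 0 0 0 -1;0 0 0 0 0 0 -1;0 0 0 0 0 0 -1;0 0 0 0 0 0 -1;0 0 0 0 0 0 -1;0 0 0 0 0 0 -1;0 0 0 0 0 0 -1;0 0 0 0 0 0 -1;0 0 0 0 0 0 -1"

```text
time: 8.0
ee_pos: [0.5687, 0.0816, 0.0598]
ee_rot: [3.139, 0.087, 1.549]
ft_force: [-1.0, 0.1, 5.4]
gripper_width: 0.0272
```

```bash
python3 - <<'E'
from h import *
F,M,s=ft(6);print(F.round(2),M.round(3),s['ee_pos'].round(4),s['ee_rot'].round(4),s['time'],s['gripper_width'])
w=grab('wrist','w2')['image'];t=grab('side','s2')['image']
c=np.hstack([cv2.resize(w[200:440,180:460],(420,360),interpolation=2),cv2.resize(t[200:380,240:360],(240,360),interpolation=2)]);cv2.imwrite('pics/v8.png',c)
E
```

```text
[-0.59 -0.1   5.77] [-0.111  0.148 -0.021] [0.5688 0.0816 0.0598] [3.1387 0.0873 1.5491] 8.25 0.027614407171812815
```

View pics/v8.png

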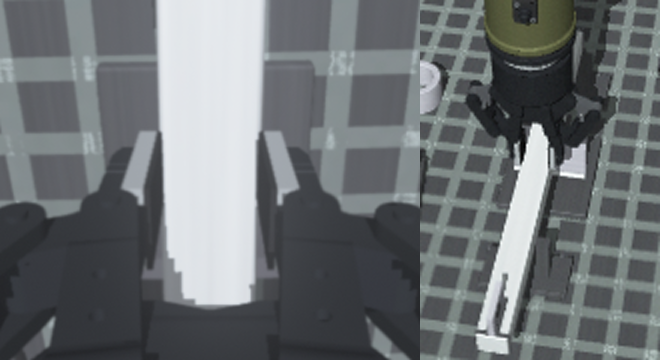

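Emit:
apply_moves --moves "0 0 0.03 0.014 0 0 -1;0 0.01 0.03 0.014 0 0 -1;0 0 0.03 0.014 0 0 -1;0 0.01 0.035 0.014 0 0 -1;0 0 0 0 0 0 -1;0 0 0 0 0 0 -1"

```text
time: 9.0
ee_pos: [0.5683, 0.0818, 0.0641]
ee_rot: [-3.141, -0.001, 1.548]
ft_force: [-0.4, -0.9, -5.4]
gripper_width: 0.0274
```

```bash
cat >> h.py <<'E'
def rep(n=8):
    F,M,s=ft(n);print('F',F.round(2),'M',M.round(3),'p',s['ee_pos'].round(4),'r',s['ee_rot'].round(4),'t',round(s['time'],2),'w',round(s['gripper_width'],4));return F,M,s
E
python3 -c "from h import *;rep()"
```

```text
F [-0.   -0.38 -5.52] M [-0.253 -0.007 -0.006] p [0.5683 0.0828 0.0642] r [-3.1415e+00 -6.0000e-04  1.5500e+00] t 9.35 w 0.0277
```

Emit:
apply_moves --moves "0 0 -0.03 0 0 0 -1;0 -0.12 0 0 0 0 -1;-0.007 -0.25 0 0 0 0 -1;-0.007 -0.25 0 0 0 0 -1;-0.007 -0.25 0 0 0 0 -1;-0.004 -0.13 0 0 0 0 -1;0 0 0 0 0 0 -1;0 0 0 0 0 0 -1"

```text
time: 10.2
ee_pos: [0.5683, 0.0421, 0.0638]
ee_rot: [3.14, -0.0, 1.549]
ft_force: [1.8, 2.1, 5.0]
gripper_width: 0.028
```

```bash
python3 -c "from h import *;rep()"
```

```text
F [1.9  1.06 5.54] M [-0.157 -0.394 -0.008] p [0.5683 0.0423 0.0636] r [ 3.1398 -0.      1.5495] t 10.55 w 0.0275
```

Emit:
apply_moves --moves "0 0 0.018 0 0 0 -1;-0.006 -0.2 0 0 0 0 -1;-0.007 -0.25 0 0 0 0 -1;-0.006 -0.2 0 0 0 0 -1;-0.004 -0.1 0 0 0 0 -1;0 0 0 0 0 0 -1;0 0 0 0 0 0 -1"

```text
time: 11.3
ee_pos: [0.5667, 0.0137, 0.0645]
ee_rot: [3.141, -0.002, 1.55]
ft_force: [0.6, 4.3, 8.1]
gripper_width: 0.0275
```

```bash
python3 -c "from h import *;rep(10)"
```

```text
F [0.29 3.9  8.01] M [ 0.827  0.019 -0.014] p [0.5667 0.0137 0.0645] r [ 3.1406e+00 -2.2000e-03  1.5503e+00] t 11.75 w 0.0275
```

Emit:
apply_moves --moves "0 0 0.02 0 0 0 -1;0 0 0 0 0 0 -1;0 0 0 0 0 0 -1"

```text
time: 12.1
ee_pos: [0.5663, 0.0129, 0.0646]
ee_rot: [-3.141, -0.001, 1.55]
ft_force: [1.3, 4.0, 2.9]
gripper_width: 0.0275
```

```bash
python3 - <<'E'
from h import *
rep(10)
t=grab('top','t3');s=grab('side','s3')
a=cv2.resize(t['image'][200:260,150:420],(786,175),interpolation=2);b=cv2.resize(s['image'][190:370,250:350],None,fx=2.3,fy=2.3,interpolation=2)
c=np.zeros((175+b.shape[0],786,3),np.uint8);c[:175]=a;c[175:,:b.shape[1]]=b;cv2.imwrite('pics/v9.png',c);print(c.shape)
E
```

```text
F [0.45 4.8  2.83] M [ 0.978 -0.036 -0.009] p [0.5663 0.0125 0.0645] r [-3.1413e+00 -7.0000e-04  1.5495e+00] t 12.55 w 0.0278
(589, 786, 3)
```

View pics/v9.png

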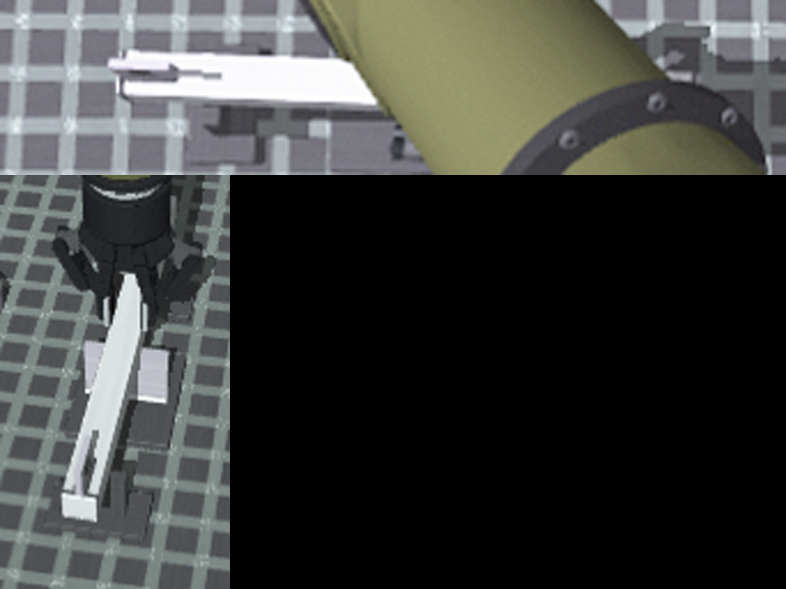

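```bash
python3 - <<'E'
from h import *
t=load('t3');s=load('s3')
C=lambda x,y:(x/2.911+150,y/2.917+200)
S=lambda x,y:(x/2.3+250,(y-175)/2.3+190)
for a,b in((C(124,51),S(64,489)),(C(124,97),S(98,493))):
    print('lug-end corner',tri([t,s],[a,b]).round(4))
for a in(C(124,51),C(124,97)):
    for z in(.09,.1):print(z,plane(t,[a],z).round(4))
for b in (S(64,489),S(98,493)):
    for z in(.09,.1):print('s',z,plane(s,[b],z).round(4))
# vertical end face in side: bottom corners
for b in(S(62,515),S(97,521)):
    for z in(.06,.07):print('bottom',z,plane(s,[b],z).round(4))
E
```

```text
lug-end corner [0.5839 0.2161 0.1016]
lug-end corner [0.5541 0.2148 0.1001]
0.09 [[0.5872 0.219  0.09  ]]
0.1 [[0.5851 0.2166 0.1   ]]
0.09 [[0.5549 0.2173 0.09  ]]
0.1 [[0.5531 0.2148 0.1   ]]
s 0.09 [[0.5853 0.2077 0.09  ]]
s 0.1 [[0.5834 0.2151 0.1   ]]
s 0.09 [[0.5568 0.2073 0.09  ]]
s 0.1 [[0.5552 0.2146 0.1   ]]
bottom 0.06 [[0.5874 0.2127 0.06  ]]
bottom 0.07 [[0.5855 0.2197 0.07  ]]
bottom 0.06 [[0.5572 0.214  0.06  ]]
bottom 0.07 [[0.5556 0.2211 0.07  ]]
```

Emit:
apply_moves --moves "-0.005 -0.2 0 0 0 0 -1;-0.003 -0.1 0 0 0 0 -1;0 0 0 0 0 0 -1;0 0 0 0 0 0 -1;0 0 0 0 0 0 -1"

```text
time: 13.2
ee_pos: [0.5659, -0.0008, 0.0646]
ee_rot: [-3.141, 0.001, 1.549]
ft_force: [-0.5, -1.0, 5.0]
gripper_width: 0.0278
```

```bash
python3 -c "from h import *;rep(10)"
```

```text
F [-0.58 -1.21  5.19] M [-0.316  0.238  0.002] p [ 0.5659 -0.0007  0.0646] r [-3.1412e+00  1.1000e-03  1.5487e+00] t 13.65 w 0.0277
```

Emit:
apply_moves --moves "0 0.005 0.02 0 0 0 -1;0 0 0 0 0 0 -1;0 0 0 0 0 0 -1;0 0 0 0 0 0 -1"

```text
time: 14.1
ee_pos: [0.5659, -0.0002, 0.0652]
ee_rot: [-3.141, 0.0, 1.549]
ft_force: [-0.1, -3.2, 1.1]
gripper_width: 0.0278
```

```bash
python3 -c "from h import *;rep(10)"
```

```text
F [-0.02 -3.31  0.57] M [-0.904  0.039  0.017] p [5.66e-01 5.00e-04 6.53e-02] r [-3.1412e+00 -5.0000e-04  1.5494e+00] t 14.55 w 0.0277
```

Emit:
apply_moves --moves "-0.004 -0.15 0 0 0 0 -1;-0.004 -0.15 0 0 0 0 -1;0 -0.05 0 0 0 0 -1;0 0 0 0 0 0 -1;0 0 0 0 0 0 -1;0 0 0 0 0 0 -1"

```text
time: 15.2
ee_pos: [0.5657, -0.0138, 0.0654]
ee_rot: [-3.141, -0.0, 1.549]
ft_force: [0.0, -1.1, -2.6]
gripper_width: 0.0273
```

```bash
cat > fit.py <<'E'
import numpy as np
D=[[.0828,-.38,-5.52,-.253],[.0423,1.06,5.54,-.157],[.0137,3.9,8.01,.827],[.0125,4.8,2.83,.978],[-.0007,-1.21,5.19,-.316],[.0005,-3.31,.57,-.904]]
def fit(extra,W=None):
    d=np.array(D+extra);y,Fy,Fz,M=d.T;ye=.0235
    L=M+(y-ye)*Fz
    a,r,_,_=np.linalg.lstsq(np.c_[Fy,y,np.ones(len(y))],L,rcond=None)
    rz,mW,k=a;print('rz',rz.round(3),'W',-mW.round(2),'ybal',(-k/mW).round(4),'res',(L-np.c_[Fy,y,np.ones(len(y))]@a).round(3))
E
python3 - <<'E'
from h import *;from fit import *
F,M,s=rep(10);fit([]);fit([[s['ee_pos'][1],F[1],F[2],M[0]]])
E
```

```text
F [-0.36 -1.98 -1.48] M [-0.591  0.187  0.011] p [ 0.5658 -0.0136  0.0654] r [-3.1415e+00 -3.0000e-04  1.5493e+00] t 15.65 w 0.0275
rz 0.239 W 4.19 ybal -0.0327 res [-0.005  0.009  0.012 -0.009 -0.019  0.012]
rz 0.238 W 4.27 ybal -0.0312 res [-0.003  0.008  0.012 -0.009 -0.024  0.006  0.01 ]
```

Emit:
apply_moves --moves "-0.002 -0.08 0 0 0 0 -1;-0.002 -0.08 0 0 0 0 -1;0 -0.04 0 0 0 0 -1;0 0 0 0 0 0 -1;0 0 0 0 0 0 -1;0 0 0 0 0 0 -1"

```text
time: 16.3
ee_pos: [0.5657, -0.0215, 0.0655]
ee_rot: [3.141, -0.0, 1.549]
ft_force: [0.4, -0.4, -2.9]
gripper_width: 0.0282
```

```bash
python3 - <<'E'
from h import *;from fit import *
F,M,s=rep(10);fit([[-.0136,-1.98,-1.48,-.591],[s['ee_pos'][1],F[1],F[2],M[0]]])
E
```

```text
F [-0.04 -0.37 -2.68] M [-0.211 -0.026  0.012] p [ 0.5657 -0.0215  0.0654] r [ 3.1415e+00 -5.0000e-04  1.5494e+00] t 16.75 w 0.0277
rz 0.238 W 4.45 ybal -0.0282 res [ 0.004  0.008  0.007 -0.014 -0.031 -0.002 -0.     0.028]
```

Emit:
apply_moves --moves "0 -0.05 -0.005 0 0 0 -1;0 0 -0.005 0 0 0 -1;0 0 0 0 0 0 -1;0 0 0 0 0 0 -1;0 0 0 0 0 0 -1"

```text
time: 17.3
ee_pos: [0.5656, -0.0233, 0.065]
ee_rot: [-3.142, -0.001, 1.55]
ft_force: [-0.7, 1.5, -1.8]
gripper_width: 0.0276
```

```bash
python3 - <<'E'
from h import *;from fit import *
F,M,s=rep(16);fit([[-.0136,-1.98,-1.48,-.591],[-.0215,-.37,-2.68,-.211],[s['ee_pos'][1],F[1],F[2],M[0]]])
y=s['ee_pos'][1]
for rz in(.22,.238):print(M[0]+(y-.0235)*F[2]-rz*F[1])
E
```

```text
F [ 0.04  1.22 -2.06] M [ 0.177  0.08  -0.004] p [ 0.5656 -0.0233  0.065 ] r [-3.1415e+00 -8.0000e-04  1.5495e+00] t 18.05 w 0.0277
rz 0.238 W 4.46 ybal -0.028 res [ 0.005  0.008  0.006 -0.015 -0.032 -0.002 -0.001  0.027  0.004]
0.004737641281304827
-0.017272135007114664
```

Emit:
apply_moves --moves "0 -0.05 -0.005 0 0 0 -1;0 0 -0.004 0 0 0 -1;0 0 0 0 0 0 -1;0 0 0 0 0 0 -1"

```text
time: 18.5
ee_pos: [0.5657, -0.0257, 0.0647]
ee_rot: [3.141, -0.0, 1.549]
ft_force: [-0.6, 0.7, -0.9]
gripper_width: 0.0273
```

```bash
python3 - <<'E'
from h import *
F,M,s=rep(12);y=s['ee_pos'][1]
for rz in(.22,.238):print(M[0]+(y-.0235)*F[2]-rz*F[1])
E
```

```text
F [-0.08  0.22 -0.5 ] M [-0.032  0.051 -0.003] p [ 0.5657 -0.0256  0.0647] r [ 3.1415e+00 -4.0000e-04  1.5492e+00] t 19.05 w 0.0275
-0.05730750741671166
-0.06133390410312018
```

```bash
cat >> h.py <<'E'
def endrow(name):
    d=grab('side',name);g=cv2.cvtColor(d['image'],cv2.COLOR_BGR2HSV);m=((g[...,2]>190)&(g[...,1]<40)).astype(np.uint8);m[:200]=0
    m[:,:262]=0;m[:,330:]=0
    k,l,st,ce=cv2.connectedComponentsWithStats(m);i=1+np.argmax(st[1:,4]);print('strut blob bbox',st[i],'bottom row',st[i][1]+st[i][3]);return d
E
python3 -c "from h import *;endrow('s4')"
```

```text
strut blob bbox [ 281  222   33  103 1299] bottom row 325
```

Emit:
apply_moves --moves "0 0 0 0 0 0 -0.2;0 0 0 0 0 0 -0.1;0 0 0 0 0 0 0;0 0 0 0 0 0 0" --grip_force 20

```text
time: 19.55
ee_pos: [0.5657, -0.0253, 0.0647]
ee_rot: [-3.142, -0.001, 1.549]
ft_force: [1.0, -0.5, 0.4]
gripper_width: 0.0428
```

```bash
python3 - <<'E'
from h import *
for i in range(4):endrow(f's5{i}')
rep(6)
E
```

```text
strut blob bbox [ 281  222   37  102 1341] bottom row 324
strut blob bbox [ 281  222   37  103 1357] bottom row 325
strut blob bbox [ 281  222   37  103 1368] bottom row 325
strut blob bbox [ 281  222   37  104 1372] bottom row 326
F [ 0.11  0.06 -0.18] M [0.016 0.002 0.001] p [ 0.5656 -0.0254  0.0646] r [-3.1415e+00 -6.0000e-04  1.5494e+00] t 20.0 w 0.0426
```

```bash
python3 - <<'E'
from h import *
for i in range(6):endrow(f's6{i}')
E
```

```text
strut blob bbox [ 281  222   37  103 1360] bottom row 325
strut blob bbox [ 281  222   37  103 1372] bottom row 325
strut blob bbox [ 281  222   37  104 1370] bottom row 326
strut blob bbox [ 281  222   37  103 1376] bottom row 325
strut blob bbox [ 281  222   37  103 1360] bottom row 325
strut blob bbox [ 281  222   37  102 1350] bottom row 324
```

It seems balanced, with the end row steady within ±1 px and no tool force. I'll open fully and back off upward.

Emit:
apply_moves --moves "0 0 0 0 0 0 0.5;0 0 0 0 0 0 1;0 0 0 0 0 0 1;0 0 0 0 0 0 1;0 0 0 0 0 0 1;0 0 0.2 0 0 0 1;0 0 0.5 0 0 0 1;0 0 0.8 0 0 0 1;0 0 0.8 0 0 0 1;0 0 0.8 0 0 0 1;0 0 0.8 0 0 0 1;0 0 0 0 0 0 1;0 0 0 0 0 0 1"

```text
time: 21.65
ee_pos: [0.5659, -0.0254, 0.2216]
ee_rot: [3.14, -0.0, 1.549]
ft_force: [0.4, -0.9, -0.6]
gripper_width: 0.0854
```

```bash
python3 - <<'E'
from h import *
for i in range(8):d=endrow(f's7{i}')
w=grab('wrist','w7')['image']
print(d['state']['time'])
cv2.imwrite('pics/v10.png',np.hstack([cv2.resize(w,(400,300)),cv2.resize(d['image'][190:370,240:360],(200,300),interpolation=2)]))
E
```

```text
strut blob bbox [ 281  200   45  125 1660] bottom row 325
strut blob bbox [ 281  200   45  125 1653] bottom row 325
strut blob bbox [ 281  200   45  124 1649] bottom row 324
strut blob bbox [ 281  200   45  124 1649] bottom row 324
strut blob bbox [ 281  200   45  125 1654] bottom row 325
strut blob bbox [ 281  200   45  125 1658] bottom row 325
strut blob bbox [ 281  200   45  125 1658] bottom row 325
strut blob bbox [ 281  200   45  125 1660] bottom row 325
22.0
```

View pics/v10.png

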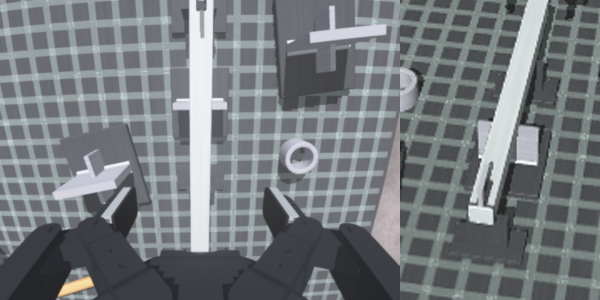

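Emit:
apply_moves --moves "0 0 0.5 0 0 0 1;0 0 0.5 0 0 0 1;0 0 0 0 0 0 1;0 0 0 0 0 0 1;0 0 0 0 0 0 1;0 0 0 0 0 0 1;0 0 0 0 0 0 1;0 0 0 0 0 0 1;0 0 0 0 0 0 1;0 0 0 0 0 0 1;0 0 0 0 0 0 1;0 0 0 0 0 0 1;0 0 0 0 0 0 1;0 0 0 0 0 0 1;0 0 0 0 0 0 1;0 0 0 0 0 0 1;0 0 0 0 0 0 1;0 0 0 0 0 0 1;0 0 0 0 0 0 1;0 0 0 0 0 0 1"

```text
time: 24.1
ee_pos: [0.5657, -0.0254, 0.2606]
ee_rot: [-3.142, -0.001, 1.549]
ft_force: [0.5, -0.6, -0.5]
gripper_width: 0.0854
```

```bash
python3 - <<'E'
from h import *
for i in range(10):d=endrow(f's8{i}')
print('t',d['state']['time'])
for y in(.1775,):
  for tilt in(-5,0,5):
    c,s_=np.cos(np.radians(tilt)),np.sin(np.radians(tilt));P=[(x,.0235+(y-.0235)*c-h*s_,.07+(y-.0235)*s_+h*c) for x in(.555,.585) for h in(0,.03)]
    print(tilt,proj(d,P).round(1).tolist())
    q=[(x,.0235+(-.2225-.0235)*c-.03*s_,.07+(-.246)*s_+.03*c) for x in(.546,.576)];print('   far end',proj(d,q).round(1).tolist())
w=d['image'];cv2.imwrite('pics/v11.png',cv2.resize(w[150:340,230:390],(674,800))[:,:][:600+200])
cv2.imwrite('pics/v11.png',cv2.resize(w[150:340,230:390],(505,600),interpolation=2))
E
```

```text
strut blob bbox [ 281  200   45  124 1648] bottom row 324
strut blob bbox [ 281  200   45  125 1650] bottom row 325
strut blob bbox [ 281  200   45  125 1653] bottom row 325
strut blob bbox [ 281  200   45  125 1652] bottom row 325
strut blob bbox [ 281  200   45  124 1653] bottom row 324
strut blob bbox [ 281  200   45  124 1650] bottom row 324
strut blob bbox [ 281  200   45  125 1651] bottom row 325
strut blob bbox [ 281  200   45  125 1656] bottom row 325
strut blob bbox [ 281  200   45  125 1652] bottom row 325
strut blob bbox [ 281  200   45  124 1655] bottom row 324
t 24.55
-5 [[296.7, 326.4], [296.2, 318.1], [281.9, 324.5], [281.0, 316.2]]
   far end [[329.2, 180.1], [316.9, 178.8]]
0 [[296.6, 322.5], [296.3, 312.9], [281.5, 320.6], [280.9, 311.0]]
   far end [[329.2, 186.2], [317.0, 184.9]]
5 [[296.5, 318.0], [296.4, 307.2], [281.3, 316.1], [281.0, 305.3]]
   far end [[329.1, 192.6], [317.1, 191.4]]
```

View pics/v11.png

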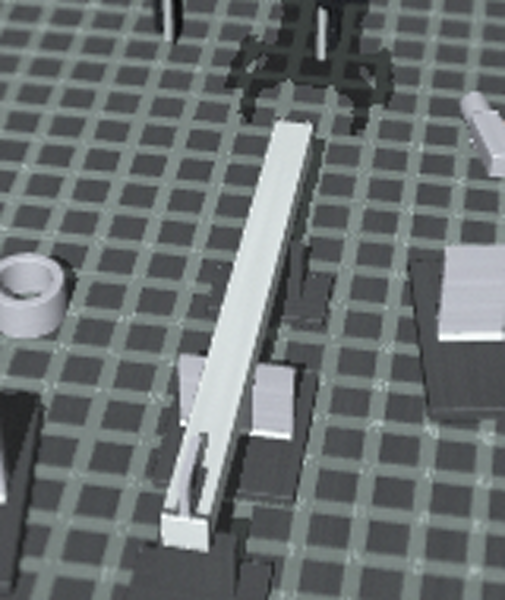

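```bash
python3 -c "from h import *;print(sign_off())"
```

```text
the job is handed in; nothing more can be done
None
```

I levelled the strut in the gripper, slid it about 108 mm lengthwise over the edge, and released it where the wrist moment about the edge was near zero. It stayed balanced on the edge, and I handed the job in at about 24.6 s.

**First grip:** the first closing shut just above the strut without touching it with any force. I raised, reopened, went 12 mm lower and gripped it properly.

**Last checks:**
- **Steadiness:** the strut's end stayed within ±1 px for about 5 s after release. The gripper was open and about 0.2 m above the starting grip height.
- **Level and stops:** the side view puts the tilt at about 1° or less, against the 5° it would show resting on a stop. This came from hand-picked corners, so it is only accurate to about a degree.
- **Squareness:** the strut is about 2° from square to the edge.
- **Force on the edge:** the highest steady push I read on the tool was about 8 N, which I estimate as roughly 14 N on the edge. I only sampled force between moves.
- **Bystanders:** the arm never went near them, and they look unmoved in the last views. I did not measure their positions again.

**Disagreement:** fitting all the force readings put the balance point about 3 mm farther along than where I let go, and gave a weight of 4.5 N, below the stated minimum of about 4.9 N. The two local readings just before that suggested 0 to 3.5 mm to go, so I stopped there and tested by releasing it.

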